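# Set the sample cell in the light path and clamp it

## Task

Take the square sample cell and stand it fully down in the nest of the light-test stage without forcing it, its two clear windows facing the lamp and the sensor. Then slide the sensor head up, gently and by feel, until it bears snugly on the cell and holds it flat against the lamp head by itself; let go and leave the other things where they are.

Things in the scene. Friction and masses are not known exactly. Their poses are not given: they have to be found in the camera images.
- cell: Sealed sample cell: metal block 38 x 38 mm, 70 mm tall, plus a round black cap 29 mm across, 10 mm high; about 0.12 kg. Two opposite sides, its own +y and -y, are clear see-through windows (either may face the lamp); the other two, +x and -x, are solid metal with grip grooves near the top. Origin: centre of its underside, z up. Starts upright on the bench at any heading.
- stage: Light-test stage fixed to the bench; place and heading vary. Metal bed 110 mm (x) by 200 mm (y, -117 to +83), 14 mm thick. Origin at bench height below the middle of the nest. The light path runs along its y axis: lamp head at the +y end (60 mm wide, 84 high), sliding sensor head at the -y end. The cell stands home with its centre at x = 0, y = -10 to +10 mm.
- nest (a point): Middle of the nest floor (stage origin, 14 mm above the bench). The nest is a channel along stage y, 40 mm wide between two fixed cheeks that run from y = -45 to +7 mm; they rise straight to 32 mm above the bench, then flare outwards to 40 mm above it, making a lead-in 50 mm wide. 60 mm over their outsides.
- lamp_face (a point): Nominal middle of the lamp head's flat face (stage y = +19 mm, 46 mm above the bench), which looks to -y. The lamp head is bolted through a slot: the true face stands up to 10 mm nearer or farther along y, and this point does not show it; only contact tells.
- sensor_head: Sliding head on the stage, axes as the stage's. Origin at bench height in the plane of its front face, which starts at stage y = -52 to -44 mm and can go to -2. Block 62 mm wide, 73 high, 51 long behind the face. Sliding takes about 6 N; it stays where left. Its face is a sprung rubber pad 44 to 68 mm above the bench that gives 1 mm per 9 N, 4 mm at most.
- tab (a point): Middle of the sensor head's upright thumb tab, by which it is pushed: 34 mm wide (x), 10 mm thick (y), top 104 mm above the bench, 31 mm above the block; this point is 44 mm behind the face, 90 mm above the bench. Once the cell is against the lamp the push rises above 6 N; when let go the pad keeps pressing with what it was given, up to about 6 N.
- jar_brass: Bystander: round jar, 58 mm across, 72 mm high, standing beyond the stage. Origin at the centre of its underside.
- insulating_tape: Bystander: black roll of tape lying flat, 76 mm across, 19 mm high. Origin at the centre of its underside.
- oil_can: Bystander: green oil can with a thin spout, 76 mm across, 156 mm high, standing to the left. Origin at the centre of its underside.

How it is judged:
By the outcome, as a careful person would: the job done as asked, in the order asked, and still so for the second after the job is handed in, with the robot touching nothing.
It also fails if it takes over 72 s, if anything falls off the work surface, if the arm or the gripper's body presses on something with over 40 N, if the wrist force passes 120 N, or if a joint passes its speed limit or range.

## Robot

A 6-joint arm with a two-finger parallel gripper is mounted at the origin on a cart in front of the work surface, level with it; the furniture and walls round the work are solid. World frame = base frame: x ahead of the robot, y to its left, z up, the work surface at z = 0. Lengths are in m, angles in degrees, forces in N, time in s.
With the tool pointing down it reaches from about 0.3 to 0.75 m from the base axis. Payload 8.5 kg.
Tool frame: the origin (TCP) lies at the very end of the fingers, on their centre line; the grasp point (between the pads) lies 19 mm behind it; z points along the fingers, y is the line along which they close (so a half turn about z gives the same grasp; the last joint's range is limited). The gripper opens to 85 mm and grips with 20 to 120 N. Pads are 22 mm wide; open, the fingers measure 114 mm over their backs; the gripper's body (76 mm by 85 mm) begins 54 mm behind the grasp point. The pads swing forward as they close: fully open they stand 13 mm farther back than shut.
Start: joints at [55.961, 21.807, 74.336, -0, 83.858, -12.336], TCP at [0.203, 0.511, 0.231] pointing down, gripper open.
Joint ranges: [-178.18, 178.18], [-50.72, 133.34], [12.68, 142.11], [-81.47, 261.47], [9.98, 163.14], [-165.26, 165.26]. Speed limits (degrees/s): [136.94, 136.94, 180, 180, 180, 180].

## Interface

Orientations are given as a 3x3 rotation matrix whose columns are the frame's x, y, z axes.
In Python, from rig import env gives the robot as it stands.
- The arm moves only by the tool move_arm, never from a script. Its argument "plan" is a list of rows, each a list of 7 numbers: the turn, a rotation vector about the tool's x, y, z in degrees, then the shift along the tool's x, y, z in cm, then the gripper command: -1 is shut, 1 is fully open, values between are in proportion. In form: [[ax, ay, az, tx, ty, tz, jaw], ...]. A call has 1 to 5 rows; each row is the pose to reach, as a shift and turn from the pose commanded when the call began, along the tool's axes at that moment; what a row does not reach only later rows make up. A row lasts 1/10 s, in which the tool goes at most 50 mm and 8.59 degrees, less where a joint would pass 70% of its speed; a pose out of reach is approached as far as the arm can. A call with a gripper value outside its range is refused whole. The fingers move at their own pace and stop on an object; "squeeze" is the grip in N (left out, the last holds). Time passes only in rows, so rows that repeat a pose let the fingers close. It gives the time, the measured TCP pose, the force, the opening and the grip force at its end, in the units of the state.
- env.observe(): the state, without advancing time (a new reading comes with each control period).
- env.get_image(name): name is "scene" or "top"; returns a dict with "color" (420x560x3 uint8, red, green, blue), "fov_y" (degrees; the focal length in pixels is half the picture's height over the tangent of half this angle, whatever the lens; pixels are square), "cx", "cy" (the principal point, pixels), "distortion" ([k1, k2, p1, p2, k3] as OpenCV has them; the pictures are not rectified), "R" (3x3) and "t" (3): a world point X has camera coordinates R X + t. Camera axes: x right, y down, z forward; pixel columns grow to the right and rows downward; lengths in m; the calibration is good to about 2 mm. A picture is of the moment at which its call begins. There is no depth.
- env.close_job(): hands the job in; it is judged then, once.
Trained networks look in a picture, given as the dict that the camera call returned (one of the last four; its "shot" number tells which), for a name from the list of things; names that differ only in an ending like _2 or _b are one class to them, and where a whole thing is asked for, a point or a joint stands for the part that bears it (a point fixed in the world has none). Each returns a list of dicts, best first, with "conf" (0 to 1); they miss things now and then, are a little off and sometimes report something else, mostly with a low value. They report only what shows in the picture. A call takes as long as a camera call.
- env.outline_of(target, picture): "mask" (420x560 bool, what is visible of it) and "bbox" ([centre column, centre row, width, height] in pixels, round what is visible of it).
- env.tip_of(target, picture): "pixel" ([column, row] in pixels: a listed point, or the origin of a listed thing).
The state is a dict: "time_s": time; "q": joint angles; "qvel": joint speeds; "joint_efforts": joint torques, N m; "position": TCP position; "tool_rot": TCP orientation; "ft_force": force on the tool from outside, world axes, zero at the start; "wrist_torque": the same for the moment, N m; "grip_width": finger opening in m; "gripper_force": force on a finger pad.
Only numpy, scipy, OpenCV 4.12 (cv2) and the standard library are available. Lean on these libraries where they do the work, as an engineer would, in place of code of your own. Each camera call takes 0.05 s, during which the arm holds its last target. There are 200 camera calls.

## Working session

There is one attempt and no reset: what is moved stays moved. The work goes in short steps, Python scripts to look and compute and a tool call to move; the robot and the scene stay as the last step left them, time stands still between calls to the robot, and variables do not carry over. Pictures are saved under pics/ and viewed, at most 10 in all, crops included, and the job is handed in when it is done.

Besides the shell and the picture viewer there is one more tool, called after "Emit:" as name([rows], argument=value, ...), one row to a line, values as JSON. move_arm: Moves the arm, as the interface text tells. Its arguments: {"type":"object","properties":{"plan":{"type":"array"},"squeeze":{"type":"number"}},"required":["plan"]}

```bash
mkdir -p pics
cat > h.py <<'E'
import numpy as np, cv2
from rig import env
def K(p):
    f=210/np.tan(np.radians(p["fov_y"])/2)
    return np.array([[f,0,p["cx"]],[0,f,p["cy"]],[0,0,1.]])
def proj(p,X):
    return cv2.projectPoints(np.array(X,float).reshape(-1,1,3),cv2.Rodrigues(np.array(p["R"]))[0],np.array(p["t"],float),K(p),np.array(p["distortion"],float))[0].reshape(-1,2)
def onz(p,px,z):
    u=cv2.undistortPoints(np.array(px,float).reshape(-1,1,2),K(p),np.array(p["distortion"],float))[:,0]
    R=np.array(p["R"]);t=np.array(p["t"])
    c=-R.T@t; d=np.c_[u,np.ones(len(u))]@R
    return c+d*((z-c[2])/d[:,2])[:,None]
def save(p,n,box=None,s=1):
    im=p["color"][:,:,::-1]
    if box: im=im[box[1]:box[3],box[0]:box[2]]
    cv2.imwrite(f"pics/{n}.png",cv2.resize(im,None,fx=s,fy=s,interpolation=cv2.INTER_CUBIC))
E
python3 - <<'E'
from h import *
for n in("scene","top"):
    p=env.get_image(n); save(p,n+"0")
    print(n,p["fov_y"],p["distortion"],(-np.array(p["R"]).T@p["t"]).round(3))
    for t,z in(("cell",0),("stage",0),("nest",.014),("lamp_face",.046),("sensor_head",0),("tab",.09),("jar_brass",0),("insulating_tape",0),("oil_can",0)):
        r=env.tip_of(t,p)[:2]; o=env.outline_of(t,p)[:1] if t not in("nest","lamp_face","tab") else []
        print(t,[(np.round(a["pixel"]),round(a["conf"],2),onz(p,a["pixel"],z)[0,:2].round(4)) for a in r],[np.round(b["bbox"]) for b in o])
E
```

```text
scene 46.23783046487067 [-0.06393293  0.          0.          0.          0.        ] [-0.041 -0.647  1.085]
cell [(array([222., 212.]), 0.7, array([0.5006, 0.2763])), (array([195., 176.]), 0.29, array([0.531 , 0.4707]))] [array([225., 202.,  21.,  22.])]
stage [(array([356., 316.]), 0.76, array([ 0.5312, -0.2512]))] [array([363., 323.,  89.,  70.])]
nest [(array([360., 309.]), 0.57, array([ 0.5462, -0.2484]))] []
lamp_face [(array([352., 303.]), 0.61, array([ 0.5275, -0.2368]))] []
sensor_head [(array([372., 325.]), 0.78, array([ 0.5426, -0.296 ]))] [array([389., 321.,  30.,  34.])]
tab [(array([396., 315.]), 0.8, array([ 0.5537, -0.3454]))] []
jar_brass [(array([383., 284.]), 0.82, array([ 0.6599, -0.2328])), (array([374., 324.]), 0.59, array([ 0.547 , -0.2984]))] [array([384., 277.,  25.,  32.])]
insulating_tape [(array([315., 233.]), 0.93, array([0.6513, 0.0221]))] [array([312., 232.,  25.,  22.])]
oil_can [(array([195., 178.]), 0.64, array([0.528 , 0.4627]))] [array([191., 165.,  20.,  38.])]
top 51.90729170793762 [-0.0859744  0.         0.         0.         0.       ] [0.424 0
[... 161 characters left out ...]
527]))] [array([403., 241.,  88.,  49.])]
nest [(array([397., 244.]), 0.85, array([ 0.5222, -0.2535]))] []
lamp_face [(array([395., 242.]), 0.69, array([ 0.5244, -0.2407]))] []
sensor_head [(array([411., 240.]), 0.91, array([ 0.5345, -0.2988])), (array([198., 244.]), 0.67, array([0.5104, 0.2807]))] [array([430., 237.,  26.,  19.])]
tab [(array([443., 234.]), 0.85, array([ 0.5444, -0.3533]))] []
jar_brass [(array([386., 196.]), 0.58, array([ 0.6553, -0.2297]))] [array([392., 196.,  29.,  25.])]
insulating_tape [(array([294., 203.]), 0.75, array([0.6283, 0.0245]))] [array([297., 201.,  29.,  23.])]
oil_can [(array([131., 237.]), 0.92, array([0.5243, 0.4636]))] [array([124., 236.,  33.,  31.])]
```

Run:
```python
from h import *
a=cv2.imread("pics/top0.png");b=cv2.imread("pics/scene0.png")
def c(im,x,y,w,h,W,H): return cv2.resize(im[y:y+h,x:x+w],(W,H),interpolation=cv2.INTER_CUBIC)
cv2.imwrite("pics/m1.png",np.vstack([np.hstack([c(a,345,185,120,90,400,300),c(a,165,215,80,60,400,300)]),np.hstack([c(b,310,265,120,90,400,300),c(b,190,175,80,60,400,300)])]))
```

```text
(no output)
```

View pics/m1.png

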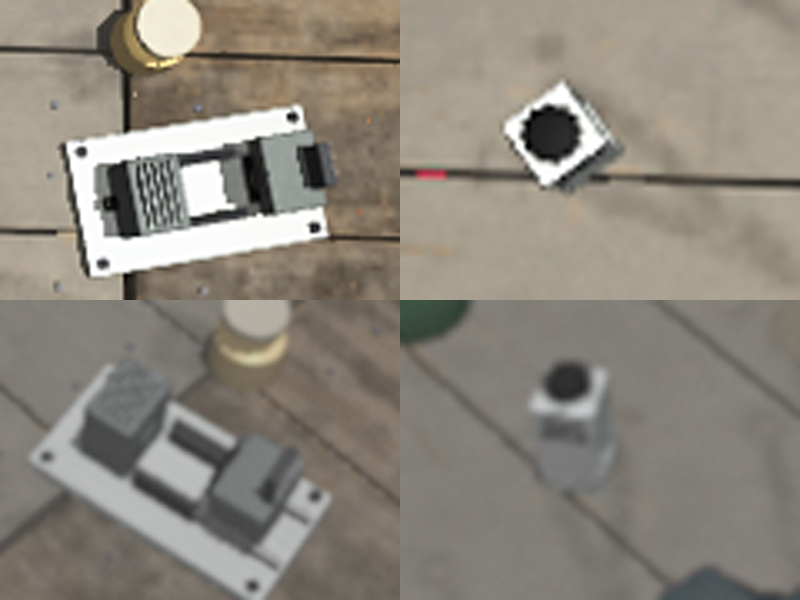

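View pics/top0.png

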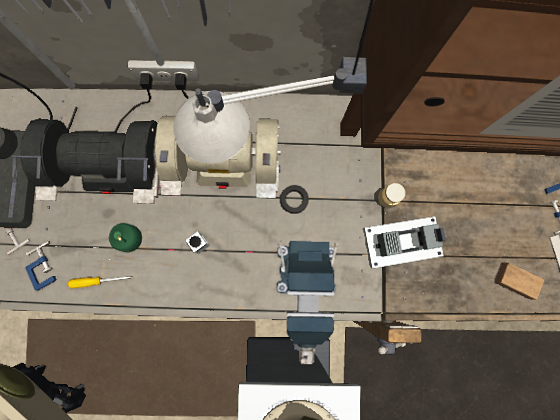

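Run:
```python
from h import *
from scipy.optimize import least_squares
pt=env.get_image("top");ps=env.get_image("scene")
print({k:np.round(v,3).tolist() for k,v in env.observe().items() if k in("position","tool_rot","ft_force","grip_width","time_s")})
q=np.array([(65,142),(300,105),(330,238),(90,275)])*.3+[345,185]
C=onz(pt,q,.014)[:,:2]; print("bed",C.round(4).tolist())
# corners in stage frame: TL=(+55,+83) TR=(+55,-117) BR=(-55,-117) BL=(-55,83)
S=np.array([(55,83),(55,-117),(-55,-117),(-55,83)])/1000
def f(v):
    c,s=np.cos(v[2]),np.sin(v[2]);return (S@np.array([[c,s],[-s,c]])+v[:2]-C).ravel()
r=least_squares(f,[.53,-.25,0]);print("stage",r.x[:2].round(4),np.degrees(r.x[2]).round(2),(r.fun*1000).round(1))
q=np.array([(565,82),(505,130),(545,188)])/5+[165-80,215]
D=onz(pt,q,.07)[:,:2];print("celltop",D.round(4).tolist(),"centre",((D[0]+D[2])/2).round(4),[np.degrees(np.arctan2(*(D[i+1]-D[i])[::-1])).round(1) for i in(0,1)],[np.linalg.norm(D[i+1]-D[i]).round(4) for i in(0,1)])
a=ps["color"][185:220,205:245,::-1]
b=pt["color"][225:260,180:220,::-1]
cv2.imwrite("pics/c.png",np.hstack([cv2.resize(x,(400,350),interpolation=cv2.INTER_CUBIC) for x in(a,b)]))
save(ps,"s1")
```

```text
{'time_s': 1.7, 'position': [0.203, 0.511, 0.231], 'tool_rot': [[-0.929, 0.37, 0.0], [0.37, 0.929, 0.0], [0.0, 0.0, -1.0]], 'ft_force': [0.322, -0.371, 0.356], 'grip_width': 0.086}
bed [[0.5648, -0.166], [0.6004, -0.362], [0.4917, -0.3844], [0.4582, -0.186]]
stage [ 0.5257 -0.2579] 10.21 [ 0.4 -0.5  0.2 -1.2  0.7  1.6 -1.3  0.1]
celltop [[0.5369, 0.2705], [0.5117, 0.2997], [0.4829, 0.2779]] centre [0.5099 0.2742] [np.float64(130.9), np.float64(-142.8)] [np.float64(0.0386), np.float64(0.036)]
```

View pics/c.png

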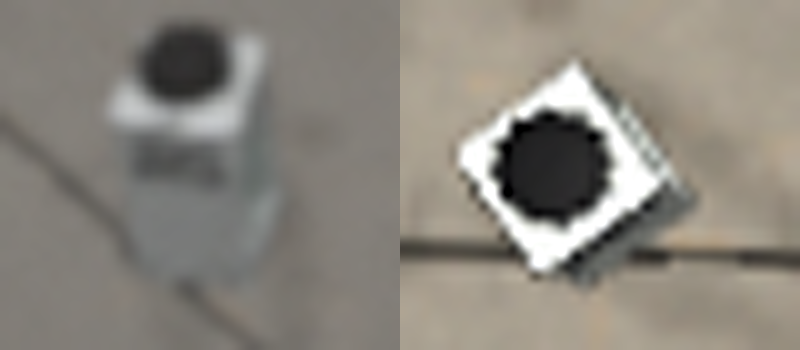

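View pics/s1.png

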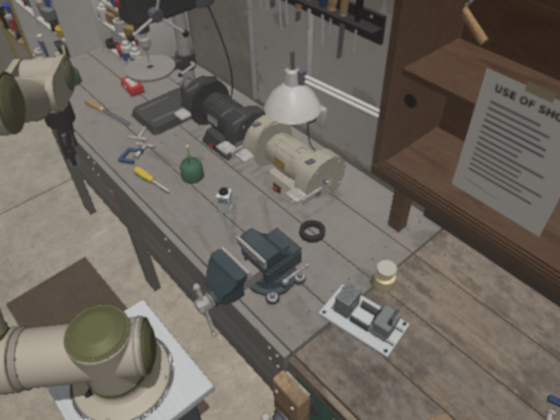

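```bash
cat >> h.py <<'E'
from scipy.spatial.transform import Rotation as Ro
def Rt(h):  # tool down, y axis at heading h deg
    c,s=np.cos(np.radians(h)),np.sin(np.radians(h)); y=np.array([c,s,0]);z=np.array([0,0,-1.]);return np.c_[np.cross(y,z),y,z]
def go(P,h):
    o=env.observe();R=np.array(o["tool_rot"]);
    print("turn",np.degrees(Ro.from_matrix(R.T@Rt(h)).as_rotvec()).round(2),"shift cm",(R.T@(np.array(P)-o["position"])*100).round(2))
E
python3 - <<'E'
from h import *
from scipy.optimize import least_squares
pt=env.get_image("top");ps=env.get_image("scene")
S=np.array([(55,83),(55,-117),(-55,-117),(-55,83)])/1000
q1=np.array([(65,142),(300,105),(330,238),(90,275)])*.3+[345,185]
q2=np.array([(108,67),(330,192),(250,297),(30,157)])*.3+[310,265]
def w(v):
    c,s=np.cos(v[2]),np.sin(v[2]);return np.c_[S@np.array([[c,s],[-s,c]])+v[:2],np.full(4,.014)]
for n,f in(("top",lambda v:(proj(pt,w(v))-q1).ravel()),("scene",lambda v:(proj(ps,w(v))-q2).ravel())):
    r=least_squares(f,[.53,-.25,.1],x_scale=[.01,.01,.1]);print(n,r.x[:2].round(4),np.degrees(r.x[2]).round(2),r.fun.round(1))
print("cap",onz(pt,[195.1,241.5],.08),onz(ps,[223.6,191.2],.078))
go([.510,.275,.15],39);print(env.observe()["position"])
E
```

```text
top [ 0.5258 -0.2579] 10.19 [ 0.2 -0.1  0.4 -0.1 -0.6 -0.3 -0.   0.5]
scene [ 0.5315 -0.2543] 10.29 [-0.5 -1.8 -0.   0.5  1.6  1.3 -1.2 -0.6]
cap [[0.51023669 0.27475073 0.08      ]] [[0.51549271 0.27615502 0.078     ]]
turn [-0.  -0.  29.3] shift cm [-37.22 -10.59   8.13]
[0.20337824 0.51098109 0.23129901]
```

Emit:
move_arm([
  [0,0,7,-4,-1.1,0.3,1],
  [0,0,14,-8,-2.2,0.6,1],
  [0,0,21,-12,-3.3,1,1],
  [0,0,28,-16,-4.4,1.3,1],
  [0,0,29.3,-19,-5.3,1.5,1],
])

```text
time_s: 2.3
position: [0.362, 0.39, 0.2162]
tool_rot: [[-0.626, 0.78, 0.0], [0.78, 0.626, -0.0], [-0.0, 0.0, -1.0]]
ft_force: [0.2, -0.1, 0.5]
grip_width: 0.0852
gripper_force: 0.0
```

```bash
python3 -c "
from h import *
go([.513,.276,.14],39);print(env.observe()['position'])"
```

```text
turn [ 0.    0.01 -0.28] shift cm [-18.34   4.65   7.62]
[0.36196951 0.38999027 0.21616367]
```

Emit:
move_arm([
  [0,0,0,-4.6,1.2,1,1],
  [0,0,0,-9.2,2.3,2,1],
  [0,0,0,-13.8,3.5,4,1],
  [0,0,0,-18.3,4.6,7,1],
  [0,0,0,-18.3,4.6,7.6,1],
])

```text
time_s: 2.8
position: [0.5135, 0.275, 0.1376]
tool_rot: [[-0.626, 0.78, -0.003], [0.78, 0.626, -0.001], [0.0, -0.003, -1.0]]
ft_force: [0.0, 1.1, -0.5]
grip_width: 0.0856
gripper_force: 0.0
```

Run:
```python
from h import *
pt=env.get_image("top");ps=env.get_image("scene")
print(env.observe()['position'])
a=ps["color"][165:225,185:265,::-1];b=pt["color"][205:265,160:240,::-1]
cv2.imwrite("pics/d.png",np.hstack([cv2.resize(x,(400,300),interpolation=cv2.INTER_CUBIC) for x in(a,b)]))
```

```text
[0.51116583 0.27732794 0.13872483]
```

View pics/d.png

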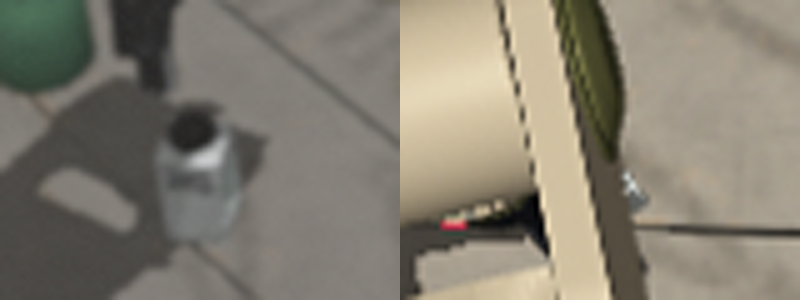

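Run:
```python
from h import *
ps=env.get_image("scene");o=env.observe();R=np.array(o["tool_rot"]);P=o["position"];print(P)
for d in(-.05,-.04,0,.04,.05): print(d,((proj(ps,P+R[:,1]*d+R[:,2]*-0.006)[0]-[185,165])*5).round())
print((proj(ps,[.513,.276,.08])[0]-[185,165])*5)
cv2.imwrite("pics/e.png",cv2.resize(ps["color"][110:230,145:305,::-1],(800,600),interpolation=cv2.INTER_CUBIC))
```

```text
[0.51079757 0.27836695 0.14010258]
-0.05 [149. 106.]
-0.04 [154.  94.]
0 [172.  47.]
0.04 [189.   2.]
0.05 [194.  -9.]
[189.44037103 130.65121263]
```

View pics/e.png

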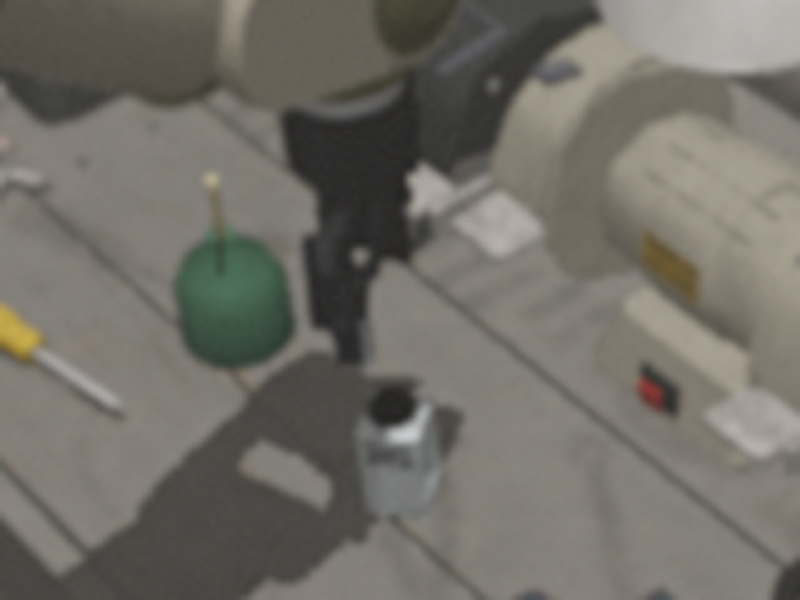

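Emit:
move_arm([
  [0,0,0,0,0,3,1],
  [0,0,0,0,0,6,1],
  [0,0,0,0,0,9,1],
  [0,0,0,0,0,10.5,1],
  [0,0,0,0,0,10.5,1],
])

```text
time_s: 3.45
position: [0.5096, 0.2794, 0.0348]
tool_rot: [[-0.631, 0.776, -0.002], [0.776, 0.631, -0.0], [0.001, -0.002, -1.0]]
ft_force: [-0.6, 0.6, 0.3]
grip_width: 0.0852
gripper_force: 0.0
```

```bash
python3 -c "
from h import *
env.get_image('top');env.get_image('top')
go([.513,.276,.034],39);o=env.observe();print(o['position'],o['ft_force'])"
```

```text
turn [0.11 0.04 0.08] shift cm [-0.38 -0.07  0.29]
[0.51118812 0.2793853  0.0368848 ] [ 0.44403556 -0.55287413 -0.2441494 ]
```

Emit:
move_arm([
  [0,0,0,-0.3,0,0.2,1],
  [0,0,0,-0.3,0,0.2,-1],
  [0,0,0,-0.3,0,0.2,-1],
  [0,0,0,-0.3,0,0.2,-1],
  [0,0,0,-0.3,0,0.2,-1],
], squeeze=40)

```text
time_s: 4.05
position: [0.5132, 0.2759, 0.0337]
tool_rot: [[-0.629, 0.777, 0.0], [0.777, 0.629, 0.0], [-0.0, 0.0, -1.0]]
ft_force: [-1.0, -0.8, 3.6]
grip_width: 0.0375
gripper_force: 40.4
```

Emit:
move_arm([
  [0,0,0,0,0,0,-1],
  [0,0,0,0,0,0,-1],
  [0,0,0,0,0,0,-1],
])

```text
time_s: 4.35
position: [0.5132, 0.2759, 0.0337]
tool_rot: [[-0.629, 0.777, 0.0], [0.777, 0.629, 0.0], [-0.0, 0.0, -1.0]]
ft_force: [-1.8, -0.2, 5.8]
grip_width: 0.0375
gripper_force: 40.5
```

Emit:
move_arm([
  [0,0,0,0,0,-2,-1],
  [0,0,0,0,0,-7,-1],
  [0,0,0,0,0,-12,-1],
  [0,0,0,0,0,-17,-1],
  [0,0,0,0,0,-21,-1],
])

```text
time_s: 4.85
position: [0.5131, 0.2759, 0.2461]
tool_rot: [[-0.629, 0.777, 0.002], [0.777, 0.629, 0.001], [-0.001, 0.002, -1.0]]
ft_force: [1.1, 0.8, -1.1]
grip_width: 0.038
gripper_force: 40.5
```

```bash
cat >> h.py <<'E'
O=np.array([.5285,-.2565]);H=10.2
def st(x,y,z):  # stage mm -> world
    c,s=np.cos(np.radians(H)),np.sin(np.radians(H));return np.r_[O+np.array([c*x-s*y,s*x+c*y])/1000,z/1000]
E
python3 -c "
from h import *
p=env.get_image('scene');o=env.observe();print(o['position'],o['grip_width'],o['ft_force'])
go(st(0,-16,250),10.2)
cv2.imwrite('pics/f.png',cv2.resize(p['color'][70:230,140:350,::-1],None,fx=3.7,fy=3.7,interpolation=cv2.INTER_CUBIC))"
```

```text
[0.51479701 0.27650077 0.25245322] 0.03758616208447603 [-0.03992233 -0.15234148  5.68644371]
turn [ 0.71  0.1  28.8 ] shift cm [-43.68 -33.25   0.07]
```

View pics/f.png

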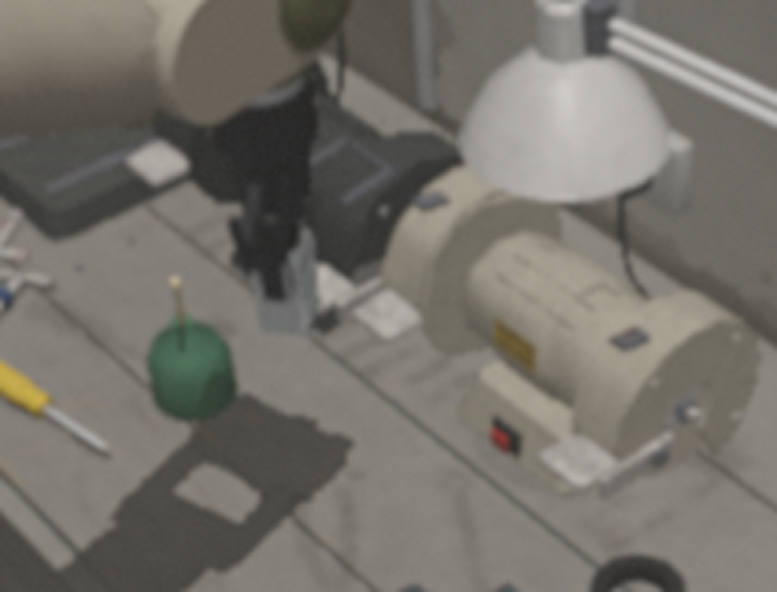

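Emit:
move_arm([
  [0,0,3,-3.5,-2.7,-2,-1],
  [0,0,6,-7,-5.4,-4,-1],
  [0,0,9,-10.7,-8.2,-5,-1],
  [0,0,12,-14.4,-11,-5,-1],
  [0,0,14,-18,-13.7,-5,-1],
])

```text
time_s: 5.4
position: [0.5196, 0.048, 0.293]
tool_rot: [[-0.421, 0.907, -0.0], [0.907, 0.421, 0.0], [0.0, -0.0, -1.0]]
ft_force: [0.9, -0.2, -0.9]
grip_width: 0.0377
gripper_force: 40.6
```

```bash
python3 -c "
from h import *
o=env.observe();print(o['position'],o['ft_force'],o['q'])
go(st(0,-16,250),10.2)"
```

```text
[0.51959974 0.04800754 0.29302926] [ 0.8539787  -0.15336971 -0.93514818] [-7.73488042e+00  1.67803552e+01  7.17226299e+01  7.53103949e-04
  9.15021286e+01 -3.26281884e+01]
turn [-0.   -0.   14.69] shift cm [-29.54 -12.42   4.3 ]
```

Emit:
move_arm([
  [0,0,4,-4.3,-1.8,0,-1],
  [0,0,8,-8.6,-3.6,0,-1],
  [0,0,12,-12.9,-5.4,0,-1],
  [0,0,14.7,-17.2,-7.2,0,-1],
  [0,0,14.7,-21,-8.8,0,-1],
])

```text
time_s: 5.9
position: [0.5285, -0.18, 0.2925]
tool_rot: [[-0.177, 0.984, -0.001], [0.984, 0.177, 0.0], [0.001, -0.001, -1.0]]
ft_force: [1.0, 0.3, -1.4]
grip_width: 0.0377
gripper_force: 40.6
```

```bash
python3 -c "
from h import *
go(st(0,-16,200),10.2)"
```

```text
turn [-0.04 -0.04 -0.03] shift cm [-9.14 -1.35  9.25]
```

Emit:
move_arm([
  [0,0,0,-4,-0.6,1,-1],
  [0,0,0,-8,-1.2,4,-1],
  [0,0,0,-9.1,-1.35,8,-1],
  [0,0,0,-9.1,-1.35,12,-1],
  [0,0,0,-9.1,-1.35,13.2,-1],
])

```text
time_s: 6.4
position: [0.5301, -0.2689, 0.1565]
tool_rot: [[-0.178, 0.984, -0.007], [0.984, 0.178, 0.005], [0.006, -0.006, -1.0]]
ft_force: [-0.1, 0.2, -1.1]
grip_width: 0.0376
gripper_force: 40.6
```

Run:
```python
from h import *
for i in range(4): pt=env.get_image("top")
ps=env.get_image("scene");o=env.observe();print(o["position"],o["time_s"])
for n in("nest","tab","lamp_face","sensor_head","stage"):
  for p in(pt,ps): print(n,[(np.round(a["pixel"],1),round(a["conf"],2)) for a in env.tip_of(n,p)[:1]])
for p in(pt,ps): print("pred nest,tab?,lamp",proj(p,[st(0,0,14),st(0,-92,90),st(0,19,46)]).round(1).tolist())
a=ps["color"][245:365,310:430,::-1];b=pt["color"][175:295,340:460,::-1]
v=[cv2.resize(x,(400,400),interpolation=cv2.INTER_CUBIC) for x in(a,b)]
def dr(im,p,x0,y0):
  for z,pts in((14,[(55,83),(55,-117),(-55,-117),(-55,83)]),(84,[(30,19),(-30,19)])):
    q=((proj(p,[st(*c,z) for c in pts])-[x0,y0]+.5)*10/3).astype(int)
    cv2.polylines(im,[q],True,(0,0,255),1)
  R=np.array(o["tool_rot"]);P=np.array(o["position"])
  for z in(.046,-.034):
    q=((proj(p,[P+R@[a,b,-z] for a,b in((.019,.019),(.019,-.019),(-.019,-.019),(-.019,.019))])-[x0,y0]+.5)*10/3).astype(int)
    cv2.polylines(im,[q],True,(0,255,0),1)
dr(v[0],ps,310,245);dr(v[1],pt,340,175)
cv2.imwrite("pics/g.png",np.hstack(v))
```

```text
[ 0.53279128 -0.26985898  0.16354096] 6.65
nest [(array([395.8, 241.2]), 0.56)]
nest [(array([359.5, 311.7]), 0.84)]
tab []
tab [(array([393.4, 317.2]), 0.84)]
lamp_face [(array([393.9, 243.5]), 0.93)]
lamp_face [(array([351.8, 304.4]), 0.98)]
sensor_head []
sensor_head [(array([375.4, 326.5]), 0.6)]
stage [(array([393.9, 243.6]), 0.71)]
stage [(array([357.4, 318.6]), 0.66)]
pred nest,tab?,lamp [[397.7, 241.8], [440.9, 233.7], [394.2, 241.9]]
pred nest,tab?,lamp [[357.1, 315.1], [393.6, 318.1], [351.9, 304.1]]
```

View pics/g.png

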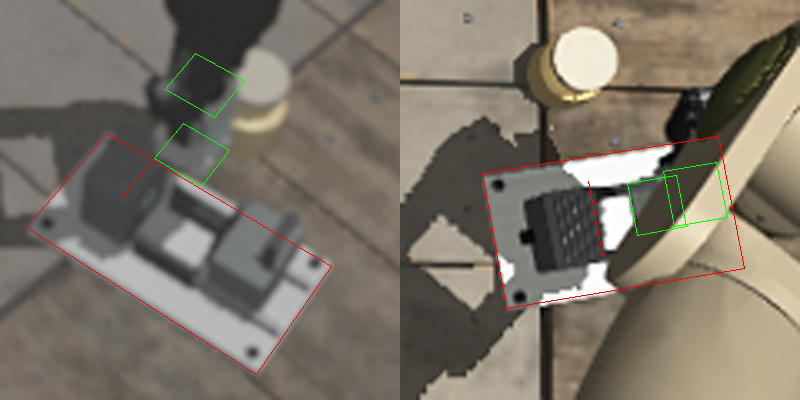

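Run:
```python
from h import *
L=[]
for i in range(6):
    p=env.get_image("top" if i%2 else "scene");o=env.observe();L.append(np.r_[o["position"],o["ft_force"]]);
    if i==1: pt=p
print(np.round(L,4))
i=np.linalg.inv(np.array([[np.cos(np.radians(H)),-np.sin(np.radians(H))],[np.sin(np.radians(H)),np.cos(np.radians(H))]]))
for q,z in(([(422.4,227),(424.5,248.6)],.073),([(398.4,231.5),(401.1,253.4)],.084)):
    print(((onz(pt,np.array(q)-.35,z)[:,:2]-[.527,-.257])@i.T*1000).round(1))
go(st(0,-16,160),10.2)
```

```text
[[ 0.5319 -0.2697  0.1614 -0.0218  0.1012 -0.1253]
 [ 0.5319 -0.2697  0.1613 -0.1062  0.8584  0.0356]
 [ 0.5319 -0.2697  0.1613 -0.2877  0.3466 -0.8019]
 [ 0.5318 -0.2697  0.1613 -0.8691  0.2429 -1.4692]
 [ 0.5319 -0.2697  0.1613 -0.8603 -0.0828  0.0277]
 [ 0.5319 -0.2697  0.1613  0.2447 -1.2415 -1.4752]]
[[ 27.9 -52.8]
 [-27.7 -47.2]]
[[ 25.4  15.5]
 [-30.3  19.2]]
turn [-0.  -0.   0.1] shift cm [-0.24 -0.1   0.13]
```

Emit:
move_arm([
  [0,0,0,-0.15,-0.1,3,-1],
  [0,0,0,-0.15,-0.1,6,-1],
  [0,0,0,-0.15,-0.1,8.1,-1],
  [0,0,0,-0.15,-0.1,8.1,-1],
  [0,0,0,-0.15,-0.1,8.1,-1],
])

```text
time_s: 7.95
position: [0.5314, -0.2716, 0.081]
tool_rot: [[-0.179, 0.984, 0.0], [0.984, 0.179, -0.0], [-0.0, 0.0, -1.0]]
ft_force: [0.1, 0.2, -1.0]
grip_width: 0.0375
gripper_force: 40.7
```

```bash
cat >> h.py <<'E'
def ms():
    for i in range(4): p=env.get_image("scene");o=env.observe()
    R=Rt(H);d=(np.array(o["position"])-np.r_[O,0])
    print("t",o["time_s"],"stage xyz mm",(np.array([d@R[:,1],d@R[:,0]*1,d[2]])*1000).round(1),"F(stage)",np.round([np.dot(o["ft_force"],R[:,1]),np.dot(o["ft_force"],R[:,0]),o["ft_force"][2]],1),"T",np.round(o["wrist_torque"],2),"w",o["grip_width"]);return p
E
python3 - <<'E'
from h import *
p=ms();go(st(0,-16,80),10.2)
cv2.imwrite("pics/k.png",cv2.resize(p["color"][265:345,320:420,::-1],None,fx=6,fy=6,interpolation=cv2.INTER_CUBIC))
E
```

```text
t 8.15 stage xyz mm [  0.4 -15.5  81.6] F(stage) [-0.3  1.3 -0.7] T [-0.    0.04 -0.01] w 0.03701381260825437
turn [0.09 0.1  0.1 ] shift cm [-0.05 -0.04  0.16]
```

View pics/k.png

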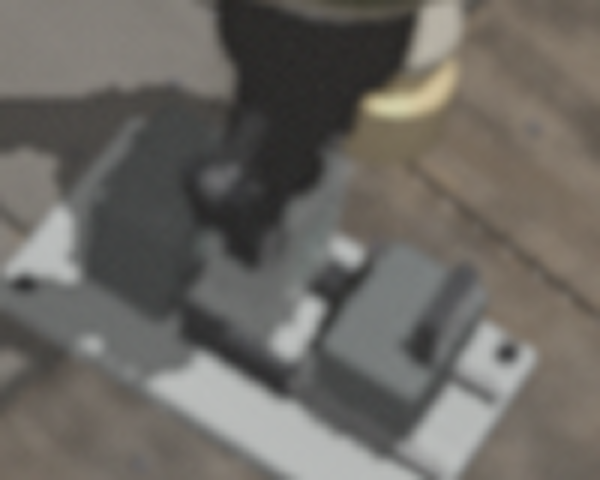

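Emit:
move_arm([
  [0,0,0,0,0,0.5,-1],
  [0,0,0,0,0,1,-1],
  [0,0,0,0,0,1.2,-1],
  [0,0,0,0,0,1.2,-1],
])

```text
time_s: 8.55
position: [0.531, -0.2712, 0.0678]
tool_rot: [[-0.179, 0.984, -0.001], [0.984, 0.179, 0.001], [0.001, -0.001, -1.0]]
ft_force: [0.9, 0.1, -1.2]
grip_width: 0.0378
gripper_force: 40.7
```

Run:
```python
from h import *
p=ms()
a=p["color"][265:345,320:420,::-1].copy();v=cv2.resize(a,None,fx=6,fy=6,interpolation=cv2.INTER_CUBIC)
for z,xs in((40,(-30,-25,25,30)),):
  for x in xs:
    q=((proj(p,[st(x,-45,z),st(x,7,z)])-[320,265]+.5)*6).astype(int);cv2.line(v,q[0].tolist(),q[1].tolist(),(0,0,255),1)
cv2.imwrite("pics/l.png",v)
```

```text
t 8.75 stage xyz mm [  0.1 -15.1  68.4] F(stage) [ 0.   0.3 -0.9] T [-0.02 -0.01  0.04] w 0.03748759544497065
```

View pics/l.png

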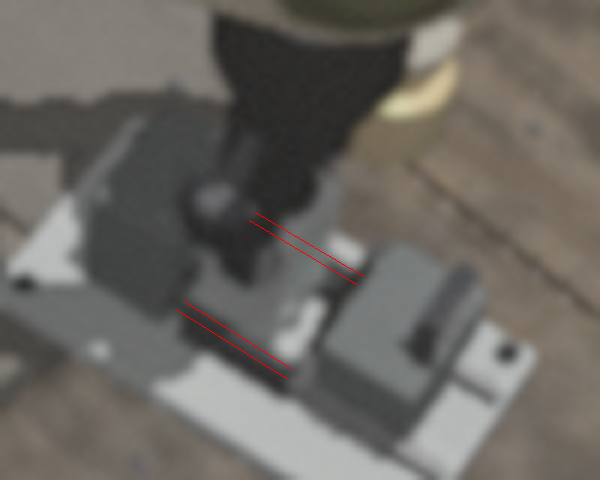

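Emit:
move_arm([
  [0,0,0,0,0,0.15,-1],
  [0,0,0,0,0,0.3,-1],
  [0,0,0,0,0,0.3,-1],
  [0,0,0,0,0,0.3,-1],
])

```text
time_s: 9.15
position: [0.5312, -0.2713, 0.0653]
tool_rot: [[-0.179, 0.984, -0.0], [0.984, 0.179, 0.0], [0.0, -0.0, -1.0]]
ft_force: [0.2, 0.1, -1.2]
grip_width: 0.0376
gripper_force: 40.7
```

```bash
python3 -c "
from h import *
ms()"
```

```text
t 9.35 stage xyz mm [  0.  -15.1  65.4] F(stage) [ 0.4 -0.6 -1.6] T [ 0.01 -0.03  0.02] w 0.03755704022977333
```

Emit:
move_arm([
  [0,0,0,0,0,0.1,-1],
  [0,0,0,0,0,0.2,-1],
  [0,0,0,0,0,0.3,-1],
  [0,0,0,0,0,0.3,-1],
])

```text
time_s: 9.75
position: [0.5311, -0.2713, 0.0621]
tool_rot: [[-0.179, 0.984, -0.0], [0.984, 0.179, 0.0], [0.0, -0.0, -1.0]]
ft_force: [-0.1, -0.2, -0.9]
grip_width: 0.0375
gripper_force: 40.7
```

```bash
python3 -c "
from h import *
ms()"
```

```text
t 9.95 stage xyz mm [  0.  -15.1  62.4] F(stage) [ 0.9 -0.5 -0.8] T [-0.03 -0.03 -0.02] w 0.03781978175312066
```

Emit:
move_arm([
  [0,0,0,0,0,0.3,-1],
  [0,0,0,0,0,0.6,-1],
  [0,0,0,0,0,0.9,-1],
  [0,0,0,0,0,1.1,-1],
  [0,0,0,0,0,1.1,-1],
])

```text
time_s: 10.45
position: [0.531, -0.2712, 0.0509]
tool_rot: [[-0.179, 0.984, -0.001], [0.984, 0.179, 0.0], [0.001, -0.001, -1.0]]
ft_force: [0.2, 0.1, -0.7]
grip_width: 0.0375
gripper_force: 40.7
```

```bash
python3 -c "
from h import *
ms()"
```

```text
t 10.65 stage xyz mm [  0.  -15.2  51.4] F(stage) [ 0.9  0.  -0.2] T [-0.02  0.02  0.05] w 0.03704591759450963
```

Emit:
move_arm([
  [0,0,0,0,0,0.1,-1],
  [0,0,0,0,0,0.2,-1],
  [0,0,0,0,0,0.25,-1],
  [0,0,0,0,0,0.25,-1],
])

```text
time_s: 11.05
position: [0.5311, -0.2713, 0.0487]
tool_rot: [[-0.179, 0.984, -0.0], [0.984, 0.179, 0.0], [0.0, -0.0, -1.0]]
ft_force: [-0.9, -0.3, -0.6]
grip_width: 0.0375
gripper_force: 40.7
```

```bash
python3 -c "
from h import *
ms()"
```

```text
t 11.25 stage xyz mm [  0.  -15.1  48.9] F(stage) [-1.2 -0.8 -0.3] T [-0.02  0.06 -0.01] w 0.037502006633009045
```

Emit:
move_arm([
  [0,0,0,0,0,0.05,-1],
  [0,0,0,0,0,0.1,-1],
  [0,0,0,0,0,0.1,-1],
])

```text
time_s: 11.55
position: [0.5312, -0.2713, 0.0478]
tool_rot: [[-0.179, 0.984, -0.0], [0.984, 0.179, 0.0], [0.0, -0.0, -1.0]]
ft_force: [0.1, 0.6, -1.2]
grip_width: 0.0374
gripper_force: 40.8
```

Emit:
move_arm([
  [0,0,0,0,0,0.05,-1],
  [0,0,0,0,0,0.05,-1],
  [0,0,0,0,0,0.05,-1],
])

```text
time_s: 11.85
position: [0.5312, -0.2714, 0.0477]
tool_rot: [[-0.179, 0.984, 0.0], [0.984, 0.179, -0.0], [-0.0, 0.0, -1.0]]
ft_force: [-2.3, 0.8, 3.8]
grip_width: 0.0376
gripper_force: 41.3
```

Emit:
move_arm([
  [0,0,0,0,0,0,-0.1],
  [0,0,0,0,0,0,0.3],
  [0,0,0,0,0,0,0.6],
  [0,0,0,0,0,0,0.6],
  [0,0,0,0,0,0,0.6],
])

```text
time_s: 12.35
position: [0.5312, -0.2714, 0.0472]
tool_rot: [[-0.179, 0.984, -0.0], [0.984, 0.179, 0.0], [0.0, -0.0, -1.0]]
ft_force: [-0.6, 0.4, 0.6]
grip_width: 0.0682
gripper_force: 0.0
```

Emit:
move_arm([
  [0,0,0,0,0,-2,0.6],
  [0,0,0,0,0,-5,0.6],
  [0,0,0,0,0,-9,0.6],
  [0,0,0,0,0,-13,0.6],
  [0,0,0,0,0,-13,0.6],
])

```text
time_s: 12.85
position: [0.5329, -0.2726, 0.183]
tool_rot: [[-0.179, 0.984, 0.008], [0.984, 0.179, -0.007], [-0.008, 0.007, -1.0]]
ft_force: [0.3, -0.5, 0.2]
grip_width: 0.0685
gripper_force: 0.0
```

Run:
```python
from h import *
ms()
ps=env.get_image("scene");pt=env.get_image("top")
for p in(ps,pt):
  for n,z in(("cell",.014),("sensor_head",0),("tab",.09)):
    for a in env.tip_of(n,p)[:1]:
      d=onz(p,a["pixel"],z)[0,:2]-O;R=Rt(H);print(n,a["conf"],(d@R[:2,1]*1000).round(1),(d@R[:2,0]*1000).round(1))
go(st(0,-118,180),10.2)
```

```text
t 13.05 stage xyz mm [ -0.4 -14.6 176. ] F(stage) [-0.5 -0.2 -1. ] T [ 0.02 -0.03  0.03] w 0.06825685761393889
cell 0.84 -8.7 -10.8
sensor_head 0.7 62.1 -78.3
tab 0.91 5.9 -87.4
cell 0.56 -3.4 -9.5
turn [-0.02 -0.02  0.1 ] shift cm [-1.029e+01 -1.000e-02 -3.000e-01]
```

Emit:
move_arm([
  [0,0,0,-3.5,0,0,-1],
  [0,0,0,-7,0,0,-1],
  [0,0,0,-10.8,0,0,-1],
  [0,0,0,-10.8,0,0,-1],
  [0,0,0,-10.8,0,0,-1],
], squeeze=40)

```text
time_s: 13.95
position: [0.5502, -0.378, 0.1767]
tool_rot: [[-0.178, 0.984, -0.001], [0.984, 0.178, 0.001], [0.001, -0.0, -1.0]]
ft_force: [-0.6, 0.2, 0.1]
grip_width: -0.0003
gripper_force: 0.0
```

Run:
```python
from h import *
ms();go(st(0,-122,83),10.2)
```

```text
t 14.15 stage xyz mm [   0.4 -122.1  177.6] F(stage) [0.5 0.5 0.3] T [-0.01  0.   -0.  ] w -0.0001810569490907442
turn [ 0.   -0.    0.16] shift cm [ 0.01 -0.05  9.46]
```

Emit:
move_arm([
  [0,0,0,0,0,3,-1],
  [0,0,0,0,0,6,-1],
  [0,0,0,0,0,8.5,-1],
  [0,0,0,0,0,9.4,-1],
  [0,0,0,0,0,9.4,-1],
])

```text
time_s: 14.65
position: [0.5503, -0.3769, 0.0827]
tool_rot: [[-0.179, 0.984, -0.001], [0.984, 0.179, 0.001], [0.002, -0.001, -1.0]]
ft_force: [0.9, 0.6, -0.0]
grip_width: 0.0003
gripper_force: 0.0
```

Emit:
move_arm([
  [0,0,0,0.3,0,0,-1],
  [0,0,0,0.6,0,0,-1],
  [0,0,0,0.6,0,0,-1],
  [0,0,0,0.6,0,0,-1],
])

```text
time_s: 15.05
position: [0.5496, -0.3717, 0.0841]
tool_rot: [[-0.179, 0.984, 0.001], [0.984, 0.179, -0.001], [-0.001, 0.001, -1.0]]
ft_force: [-0.7, -0.8, -0.2]
grip_width: 0.0
gripper_force: 0.0
```

Run:
```python
from h import *
ms()
```

```text
t 15.25 stage xyz mm [   0.2 -117.2   83.4] F(stage) [-0.5  0.1 -0.2] T [ 0.01 -0.01 -0.01] w 0.0003188061452037503
```

Emit:
move_arm([
  [0,0,0,0.2,0,0,-1],
  [0,0,0,0.4,0,0,-1],
  [0,0,0,0.6,0,0,-1],
  [0,0,0,0.8,0,0,-1],
  [0,0,0,1.0,0,0,-1],
])

```text
time_s: 15.75
position: [0.5477, -0.3622, 0.0834]
tool_rot: [[-0.179, 0.984, 0.0], [0.984, 0.179, -0.001], [-0.001, 0.0, -1.0]]
ft_force: [1.4, -5.6, -4.1]
grip_width: 0.0
gripper_force: 3.1
```

Emit:
move_arm([
  [0,0,0,0.15,0,0,-1],
  [0,0,0,0.3,0,0,-1],
  [0,0,0,0.45,0,0,-1],
  [0,0,0,0.6,0,0,-1],
])

```text
time_s: 16.15
position: [0.5468, -0.3572, 0.0834]
tool_rot: [[-0.178, 0.984, 0.001], [0.984, 0.178, -0.003], [-0.003, 0.001, -1.0]]
ft_force: [1.2, -6.1, -2.5]
grip_width: 0.0002
gripper_force: 3.1
```

Emit:
move_arm([
  [0,0,0,0.15,0,0,-1],
  [0,0,0,0.3,0,0,-1],
  [0,0,0,0.45,0,0,-1],
  [0,0,0,0.6,0,0,-1],
  [0,0,0,0.75,0,0,-1],
])

```text
time_s: 16.65
position: [0.5454, -0.3498, 0.0834]
tool_rot: [[-0.178, 0.984, 0.001], [0.984, 0.178, -0.003], [-0.003, 0.001, -1.0]]
ft_force: [1.1, -6.3, -2.9]
grip_width: 0.0
gripper_force: 3.1
```

Emit:
move_arm([
  [0,0,0,0.1,0,0,-1],
  [0,0,0,0.2,0,0,-1],
  [0,0,0,0.3,0,0,-1],
  [0,0,0,0.4,0,0,-1],
])

```text
time_s: 17.05
position: [0.5447, -0.346, 0.0834]
tool_rot: [[-0.178, 0.984, 0.001], [0.984, 0.178, -0.003], [-0.003, 0.001, -1.0]]
ft_force: [1.0, -7.4, -3.8]
grip_width: 0.0001
gripper_force: 3.4
```

Run:
```python
from h import *
ms()
```

```text
t 17.25 stage xyz mm [  0.1 -90.8  83.4] F(stage) [-0.9 -5.4 -2.6] T [-0.97 -0.13  0.04] w 3.529531422472777e-05
```

Emit:
move_arm([
  [0,0,0,0.07,0,0,-1],
  [0,0,0,0.14,0,0,-1],
  [0,0,0,0.21,0,0,-1],
])

```text
time_s: 17.55
position: [0.5443, -0.3439, 0.0834]
tool_rot: [[-0.178, 0.984, 0.001], [0.984, 0.178, -0.003], [-0.003, 0.001, -1.0]]
ft_force: [0.7, -6.4, -2.7]
grip_width: -0.0002
gripper_force: 3.4
```

Emit:
move_arm([
  [0,0,0,0.07,0,0,-1],
  [0,0,0,0.14,0,0,-1],
  [0,0,0,0.2,0,0,-1],
])

```text
time_s: 17.85
position: [0.5439, -0.342, 0.0834]
tool_rot: [[-0.178, 0.984, 0.001], [0.984, 0.178, -0.003], [-0.003, 0.001, -1.0]]
ft_force: [0.8, -6.2, -1.5]
grip_width: 0.0001
gripper_force: 3.4
```

Emit:
move_arm([
  [0,0,0,0.05,0,0,-1],
  [0,0,0,0.1,0,0,-1],
])

```text
time_s: 18.05
position: [0.5437, -0.341, 0.0834]
tool_rot: [[-0.178, 0.984, 0.001], [0.984, 0.178, -0.003], [-0.003, 0.001, -1.0]]
ft_force: [1.5, -6.2, -3.3]
grip_width: 0.0001
gripper_force: 3.4
```

Emit:
move_arm([
  [0,0,0,0.05,0,0,-1],
  [0,0,0,0.1,0,0,-1],
])

```text
time_s: 18.25
position: [0.5436, -0.3404, 0.0834]
tool_rot: [[-0.178, 0.984, 0.001], [0.984, 0.178, -0.004], [-0.004, 0.001, -1.0]]
ft_force: [1.3, -8.3, -3.5]
grip_width: 0.0
gripper_force: 4.6
```

Emit:
move_arm([
  [0,0,0,0.05,0,0,-1],
  [0,0,0,0.1,0,0,-1],
])

```text
time_s: 18.45
position: [0.5435, -0.3401, 0.0835]
tool_rot: [[-0.178, 0.984, 0.002], [0.984, 0.178, -0.005], [-0.005, 0.001, -1.0]]
ft_force: [1.2, -12.5, -5.0]
grip_width: -0.0003
gripper_force: 6.0
```

Emit:
move_arm([
  [0,0,0,0.05,0,0,-1],
  [0,0,0,0.1,0,0,-1],
])

```text
time_s: 18.65
position: [0.5435, -0.3398, 0.0835]
tool_rot: [[-0.178, 0.984, 0.002], [0.984, 0.178, -0.006], [-0.007, 0.001, -1.0]]
ft_force: [2.0, -14.2, -6.8]
grip_width: 0.0003
gripper_force: 7.4
```

Emit:
move_arm([
  [0,0,0,-0.1,0,0,-1],
  [0,0,0,-0.3,0,0,-1],
  [0,0,0,-0.8,0,0,-1],
  [0,0,0,-1.4,0,0,-1],
  [0,0,0,-2,0,0,-1],
])

```text
time_s: 19.15
position: [0.5467, -0.3567, 0.0834]
tool_rot: [[-0.179, 0.984, -0.0], [0.984, 0.179, 0.0], [0.0, 0.0, -1.0]]
ft_force: [0.3, 0.2, -0.6]
grip_width: -0.0
gripper_force: 0.0
```

Emit:
move_arm([
  [0,0,0,0,0,-3,-1],
  [0,0,0,0,0,-7,-1],
  [0,0,0,0,0,-11,-1],
  [0,0,0,-5,0,-15,-1],
  [0,0,0,-6,0,-18,-1],
])

```text
time_s: 19.65
position: [0.5569, -0.4168, 0.2642]
tool_rot: [[-0.178, 0.984, -0.001], [0.984, 0.178, 0.001], [0.001, -0.001, -1.0]]
ft_force: [-0.2, -0.8, -0.3]
grip_width: 0.0001
gripper_force: 0.0
```

Run:
```python
from h import *
ms()
ps=env.get_image("scene");pt=env.get_image("top")
for p in(ps,pt):
  for n,z in(("cell",.014),("sensor_head",0),("tab",.09),("jar_brass",0)):
    for a in env.tip_of(n,p)[:1]:
      d=onz(p,a["pixel"],z)[0,:2]-O;R=Rt(H);print(n,a["conf"],(d@R[:2,1]*1000).round(1),(d@R[:2,0]*1000).round(1))
  m=env.outline_of("cell",p)[:1]; print([x["bbox"] for x in m])
  print("cap pred at y=-4", proj(p,st(0,-4,94)))
```

```text
t 19.85 stage xyz mm [ 1.000e-01 -1.619e+02  2.633e+02] F(stage) [0.  0.1 0.4] T [ 0.03 -0.01  0.05] w -0.00010234082440926454
cell 0.93 -14.1 -8.0
sensor_head 0.73 9.4 -15.9
tab 0.66 5.1 -67.4
jar_brass 0.74 135.7 7.0
[[361.2, 307.4, 21.6, 25.1]]
cap pred at y=-4 [[361.65587592 297.87784599]]
cell 0.51 1.1 -1.7
sensor_head 0.6 -7.7 -26.6
tab 0.65 -4.3 -74.9
jar_brass 0.82 130.7 -3.7
[[407.4, 238.6, 18.9, 17.4]]
cap pred at y=-4 [[408.32416007 238.87794656]]
```

```bash
python3 -c "
from h import *
print(env.close_job())"
```

```text
the job is handed in; nothing more can be done
None
```

The cell stands on the nest floor with its windows facing the lamp and the sensor. The sensor head was slid up until the push rose from about 6 N to about 14 N, then let go; the job is handed in at about 20 s of the 72 s, with the result not reported back.

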